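# Put the wire reels away on their spindles

### The job

Put the four wire reels away flat on the two upright spindles: on the spindle with the square white base, the large red reel at the bottom and the small blue reel on top of it; on the spindle with the round dark base, the large green reel at the bottom and the small yellow reel on top of it. Leave the jar, the screwdriver and the parts box where they are.

Things in the scene. Friction and masses are not known exactly. Their poses are not given: they have to be found in the camera images.
- red_reel: Large wire reel with red plastic flanges (so a red ring seen from above) and black wire wound between them, lying flat (axis upright): 62 mm across, 28 mm high, round through-bore of 24 mm; its outside is straight-sided, so it can be gripped across its full width anywhere over its height. Mass about 0.16 kg. Origin: centre of the underside, z up along the bore.
- green_reel: Large wire reel with green plastic flanges (so a green ring seen from above) and black wire wound between them, lying flat (axis upright): 62 mm across, 28 mm high, round through-bore of 24 mm; its outside is straight-sided, so it can be gripped across its full width anywhere over its height. Mass about 0.16 kg. Origin: centre of the underside, z up along the bore.
- blue_reel: Small wire reel with blue plastic flanges (so a blue ring seen from above) and black wire wound between them, lying flat (axis upright): 48 mm across, 24 mm high, round through-bore of 24 mm; straight-sided outside. Mass about 0.09 kg. Origin: centre of the underside, z up along the bore.
- yellow_reel: Small wire reel with yellow plastic flanges (so a yellow ring seen from above) and black wire wound between them, lying flat (axis upright): 48 mm across, 24 mm high, round through-bore of 24 mm; straight-sided outside. Mass about 0.09 kg. Origin: centre of the underside, z up along the bore.
- square_spindle: Reel stand: a square white base, 70 mm a side, with one upright steel post of 8 mm diameter at its centre, fixed to the bench. Base 10 mm thick; the rounded tip of the post is 74 mm above the bench, so a large reel and a small one on top of it (62 mm with the base) leave 12 mm of post showing. Origin: centre of the base's underside, on the bench and on the post's axis, z up.
- round_spindle: Reel stand: a round dark steel base, 80 mm across, with one upright steel post of 8 mm diameter at its centre, fixed to the bench. Base 10 mm thick; the rounded tip of the post is 74 mm above the bench, so a large reel and a small one on top of it (62 mm with the base) leave 12 mm of post showing. Origin: centre of the base's underside, on the bench and on the post's axis, z up.
- flux_jar: Bystander: closed amber jar with a white cap, 52 mm across, 55 mm high, standing upright to the right of the work. Origin: centre of the underside. Leave alone.
- screwdriver: Bystander: screwdriver with an orange handle, 170 mm long, lying roughly along x to the left of the work, its handle to the robot. Origin: on the bench under the tool. Leave alone.
- parts_box: Bystander: clear open box, 85 x 200 x 35 mm high, with compartments of short sleeves, beyond the work. Origin: centre of the underside. Leave alone.
Mind the look-alikes: they are no part of the job. Several things have the shape of the blue_reel; the one meant has the colours described above.

How it is judged:
By the outcome, as a careful person would: the job done as asked, in the order asked, and still so for the second after the job is handed in, with the robot touching nothing.
It also fails if it takes over 104 s, if anything falls off the work surface, if the arm or the gripper's body presses on something with over 40 N, if the wrist force passes 120 N, or if a joint passes its speed limit or range.

### The arm

A 7-joint arm with a two-finger parallel gripper is mounted at the origin on the work surface. World frame = base frame: x ahead of the robot, y to its left, z up, the work surface at z = 0. Lengths are in m, angles in rad, forces in N, time in s.
With the tool pointing down it reaches from about 0.425 to 0.925 m from the base axis. Payload 6.8 kg.
Tool frame: the origin (TCP) lies midway between the tips of the shut fingers; the grasp point (between the pads) lies 19 mm behind it (r.grip_point_offset is the distance from the TCP to the grasp point, in m); z points along the fingers, y is the direction in which the jaws open and shut (so a half turn about z gives the same grasp; the last joint's range is limited). The gripper opens to 85 mm and grips with 20 to 120 N. Pads are 22 mm wide; open, the fingers measure 114 mm over their backs; the gripper's body (76 mm by 85 mm) begins 54 mm behind the grasp point. The pads swing forward as they close: fully open they stand 13 mm farther back than shut.
Start: joints at [-1.404, 0.477, 0.022, 1.555, -0.011, 1.109, -0.083], TCP at [0.183, 0.65, 0.231] pointing down, gripper open.
Joint ranges: [-2.96, 2.96], [-0.34, 2.1], [-1.41, 1.46], [0.24, 2.44], [-1.37, 4.51], [0.17, 1.92], [-2.96, 2.96]. Speed limits (rad/s): [2.39, 2.39, 3.14, 3.14, 3.14, 3.14, 3.14].

### API

Orientations are given as a rotation vector (axis times angle).
In Python, from bench import r, grab_frame, camera_params gives the robot as it stands.
- The arm moves only by the tool carry_out, never from a script. Its argument "motion" is text: rows parted by semicolons, each of 5 numbers parted by spaces: the closure, from 0 (fully open) to 1 (shut), then the shift along the tool's x, y, z in mm, then the turn about the tool's z in rad. In form: fingers dx dy dz twist; .... A call has exactly 8 rows; each row shifts and turns the commanded pose from where the row before left it, along the tool's axes as they then stand; what a row does not reach is not made up. A row lasts 1/8 s, in which the tool goes at most 62.5 mm and 10.7 degrees, less where a joint would pass 70% of its speed; a pose out of reach is approached as far as the arm can. A call with a gripper value outside its range is refused whole. The fingers move at their own pace and stop on an object; "newtons" is the grip in N (left out, the last holds). Time passes only in rows, so rows that do not move let the fingers close, or fill a call up. It gives the time, the measured TCP pose, the force and the opening at its end, in the units of the state.
- r.get_obs(): the state, without advancing time (a new reading comes with each control period).
- grab_frame(name): name is "side" or "top" or "wrist"; returns the picture (384x512x3 uint8, red, green, blue); there is no depth.
- camera_params(name): a dict with "fx", "fy", "cx", "cy" (pixels), "eye" and "attitude" of the camera in the world. Camera axes: x right, y down, z forward; pixel columns grow to the right and rows downward; lengths in m; the calibration is good to about 2 mm. A picture is of the moment at which its call begins: read the wrist's pose just before it. camera_params takes no time and is no camera call; for the wrist camera it gives the pose at the moment of the call.
- r.hand_in(): hands the job in, once; it reports no verdict.
The state is a dict: "clock": time; "joints": joint angles; "qvel": joint speeds; "tau": joint torques, N m; "tcp_pos": TCP position; "orientation": TCP orientation; "contact_force": force on the tool from outside, world axes, zero at the start; "moment": the same for the moment, N m; "grip_width": finger opening in m.
Only numpy, scipy, OpenCV 4.12 (cv2) and the standard library are available. Lean on these libraries where they do the work, as an engineer would, in place of code of your own. Each camera call takes 0.05 s, during which the arm holds its last target.

## Working session

There is one attempt and no reset: what is moved stays moved. The work goes in short steps, Python scripts to look and compute and a tool call to move; the robot and the scene stay as the last step left them, time stands still between calls to the robot, and variables do not carry over. Pictures are saved under pics/ and viewed, and the job is handed in when it is done.

Besides the shell and the picture viewer there is one more tool, called as name(argument=value, ...) on one line, values as JSON. carry_out: Moves the arm, as the interface text tells. Its arguments: {"type":"object","properties":{"motion":{"type":"string"},"newtons":{"type":"number"}},"required":["motion"]}

```bash
ls; mkdir -p pics
python3 - <<'E'
from bench import r, grab_frame, camera_params
import cv2
print(r.get_obs())
for n in ["side","top","wrist"]:
    print(n,camera_params(n)); im=grab_frame(n); cv2.imwrite(f"pics/{n}0.png",im[...,::-1])
E
```

```text
pics
{'clock': 0.0, 'joints': array([-1.40408538,  0.4777986 ,  0.02234427,  1.55647779, -0.01150239,
        1.10926706, -0.08307848]), 'qvel': array([-2.73297703e-05,  2.10600612e-05,  6.82894677e-04,  2.65454056e-04,
       -1.23429107e-03, -5.33059560e-04, -8.38185630e-04]), 'tau': array([-1.31956956e-03, -5.96461451e+01,  1.60754632e+00, -2.81196535e+01,
        1.24126548e-02,  9.42965678e-03, -4.78269286e-06]), 'tcp_pos': array([0.18302653, 0.64909308, 0.23031568]), 'orientation': array([-4.30240343e-01, -3.11187551e+00,  2.85710567e-03]), 'contact_force': array([ 0.47287905, -0.29691505, -0.59359256]), 'moment': array([ 0.03806387, -0.01023317, -0.00456317]), 'grip_width': 0.08510388503595308}
side {'fx': 363.42818230738965, 'fy': 363.42818230738965, 'cx': 259.59719710626104, 'cy': 193.87659243525817, 'eye': array([ 0.51522666, -0.73138811,  0.71630733]), 'attitude': array([-2.29959868,  0.2057085 , -0.06960539])}
top {'fx': 403.1315796776317, 'fy': 403.1315796776317, 'cx': 255.96245295545387, 'cy': 192.98622296629668, 'eye': array([0.56680712, 0.01635494, 0.99704349]), 'attitude': array([-2.21594826,  2.19205136, -0.07356386])}
wrist {'fx': 275.4116931313412, 'fy': 275.4116931313412, 'cx': 254.64039904057657, 'cy': 191.9418114273941, 'eye': array([0.12158705, 0.66685459, 0.37330748]), 'attitude': array([2.33144503, 1.76584752, 0.22940827])}
```

View pics/side0.png

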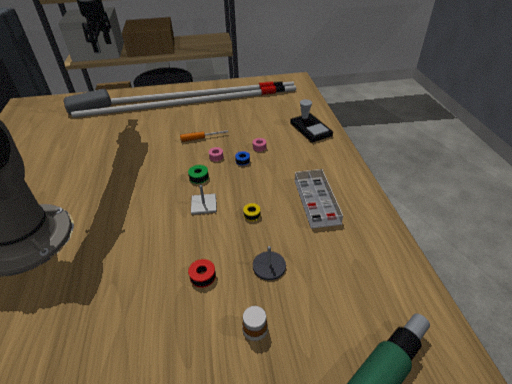

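View pics/top0.png

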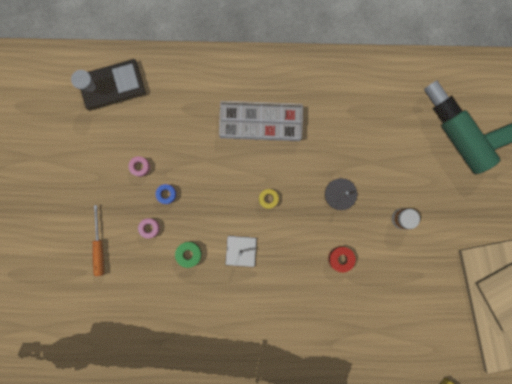

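View pics/wrist0.png

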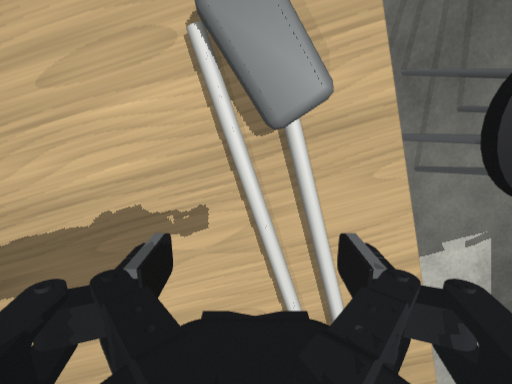

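```bash
cat > h.py <<'E'
import numpy as np, cv2
from scipy.spatial.transform import Rotation as R
def ray(p,uv):
    d=np.array([(uv[0]-p['cx'])/p['fx'],(uv[1]-p['cy'])/p['fy'],1.0])
    return p['eye'],R.from_rotvec(p['attitude']).as_matrix()@d
def onplane(p,uv,z):
    e,d=ray(p,uv); return e+d*(z-e[2])/d[2]
def proj(p,X):
    c=R.from_rotvec(p['attitude']).as_matrix().T@(np.asarray(X)-p['eye'])
    return np.array([p['fx']*c[0]/c[2]+p['cx'],p['fy']*c[1]/c[2]+p['cy']])
def mask(im,col):
    h=cv2.cvtColor(im,cv2.COLOR_RGB2HSV)
    H,S,V=[h[...,i].astype(int) for i in range(3)]
    return {'red':((H<6)|(H>174))&(S>180)&(V>70),'green':(H>50)&(H<80)&(S>130)&(V>60),
     'blue':(H>108)&(H<128)&(S>150)&(V>60),'yellow':(H>23)&(H<34)&(S>190)&(V>90)}[col].astype(np.uint8)
def comps(m,amin=40):
    n,l,s,c=cv2.connectedComponentsWithStats(m)
    return [(i,s[i],c[i]) for i in range(1,n) if s[i][4]>=amin],l
E
python3 - <<'E'
from h import *
from bench import camera_params
for n in ["top","side"]:
    im=cv2.imread(f"pics/{n}0.png")[...,::-1].copy(); p=camera_params(n)
    for c,h in dict(red=.028,green=.028,blue=.024,yellow=.024).items():
        cs,l=comps(mask(im,c),60)
        for i,s,ce in cs:
            cn,_=cv2.findContours((l==i).astype(np.uint8),cv2.RETR_CCOMP,cv2.CHAIN_APPROX_NONE)
            pts=np.vstack(cn)[:,0].astype(float)
            out=max(cn,key=len)[:,0]
            W=np.array([onplane(p,q,h)[:2] for q in out],dtype=np.float32)
            cc,rad=cv2.minEnclosingCircle(W)
            print(n,c,s,ce.round(1),"circle",np.round(cc,4),round(rad,4),"centroid", onplane(p,ce,h).round(4))
im=cv2.imread("pics/top0.png"); cv2.imwrite("pics/tc.png",cv2.resize(im[140:285,100:400],None,fx=2.6,fy=2.6,interpolation=cv2.INTER_CUBIC))
im=cv2.imread("pics/side0.png"); cv2.imwrite("pics/sc.png",cv2.resize(im[120:300,170:350],None,fx=3.3,fy=3.3,interpolation=cv2.INTER_CUBIC))
E
```

```text
side red [259  82  17  11 139] [267.4  86.7] circle [0.7777 0.6657] 0.0501 centroid [0.7798 0.6673 0.028 ]
side red [188 259  27  23 399] [201.2 270.2] circle [ 0.4586 -0.2128] 0.0311 centroid [ 0.4579 -0.2142  0.028 ]
side green [188 165  20  13 171] [197.6 171.1] circle [0.4672 0.1562] 0.031 centroid [0.4665 0.1547 0.028 ]
side green [ 349  342   60   42 1000] [382.4 365.3] circle [ 0.7664 -0.4909] 0.0635 centroid [ 0.7764 -0.4886  0.028 ]
side blue [236 152  13   9  60] [242.  155.9] circle [0.6107 0.2115] 0.0239 centroid [0.6102 0.211  0.024 ]
side yellow [243 203  17  13 132] [251.3 209.5] circle [ 0.6021 -0.0341] 0.024 centroid [ 0.6019 -0.0357  0.024 ]
```

View pics/tc.png

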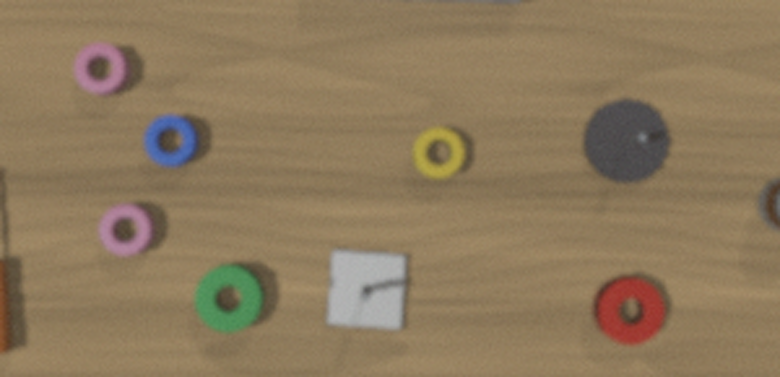

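View pics/sc.png

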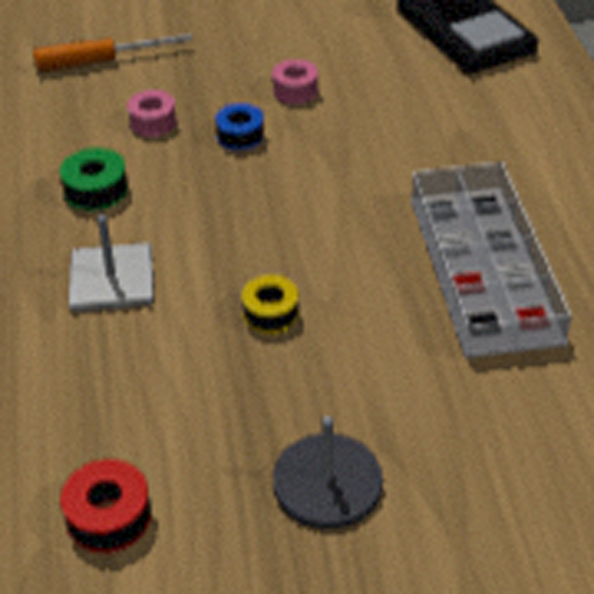

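```bash
cat > m.py <<'E'
from h import *
from bench import camera_params
T=camera_params("top");S=camera_params("side")
im=cv2.imread("pics/top0.png"); hsv=cv2.cvtColor(im,cv2.COLOR_BGR2HSV)
boxes=dict(red=(343,259,.028),green=(188,254,.028),blue=(166,194,.024),yellow=(269,199,.024),pink1=(139,166,.024),pink2=(148,228,.024),square=(241,251,.010),rnd=(341,194,.010))
ran=dict(red=[(0,130,60),(8,255,255)],green=[(45,90,50),(85,255,255)],blue=[(105,90,50),(130,255,255)],yellow=[(24,130,90),(35,255,255)],pink1=[(150,40,80),(179,255,255)],pink2=[(150,40,80),(179,255,255)],square=[(0,0,130),(179,45,255)],rnd=[(0,0,30),(179,60,95)])
for k,(u,v,h) in boxes.items():
    m=cv2.inRange(hsv,*map(np.array,ran[k])); b=np.zeros_like(m); b[v-22:v+23,u-22:u+23]=255; m&=b
    cn,_=cv2.findContours(m,cv2.RETR_EXTERNAL,cv2.CHAIN_APPROX_NONE); out=max(cn,key=cv2.contourArea)[:,0]
    W=np.array([onplane(T,q,h)[:2] for q in out],dtype=np.float32)
    cc,rad=cv2.minEnclosingCircle(W); mm=cv2.moments(W.reshape(-1,1,2)); 
    print(k,"circ",np.round(cc,4),round(rad,4),"cent",np.round([mm['m10']/mm['m00'],mm['m01']/mm['m00']],4), "rect",cv2.minAreaRect(W) if k=='square' else '')
def tri(a,b):
    e1,d1=ray(T,a);e2,d2=ray(S,b);A=np.c_[d1,-d2];s=np.linalg.lstsq(A,e2-e1,rcond=None)[0]
    return (e1+s[0]*d1).round(4),(e2+s[1]*d2).round(4)
t=lambda x,y:(100+(x+.5)/2.6-.5,140+(y+.5)/2.6-.5); s=lambda x,y:(170+(x+.5)/3.3-.5,120+(y+.5)/3.3-.5)
print("sq tip",tri(t(367,292),s(102,220)),"rd tip",tri(t(643,138),s(327,420)))
E
python3 m.py; python3 -c "
from h import *
print(R.from_rotvec([-4.30240343e-01, -3.11187551e+00,  2.85710567e-03]).as_matrix().round(4))"
```

```text
red circ [ 0.4593 -0.2072] 0.0322 cent [ 0.4593 -0.2072] rect 
green circ [0.4677 0.1618] 0.0308 cent [0.4674 0.1612] rect 
blue circ [0.6121 0.2183] 0.0233 cent [0.6117 0.2183] rect 
yellow circ [ 0.6029 -0.0301] 0.024 cent [ 0.6029 -0.0294] rect 
pink1 circ [0.6781 0.2837] 0.025 cent [0.6779 0.2842] rect 
pink2 circ [0.5299 0.2579] 0.025 cent [0.5291 0.2576] rect 
square circ [0.4748 0.0364] 0.0475 cent [0.4746 0.0376] rect ((0.47488927841186523, 0.03668089210987091), (0.07075393944978714, 0.07107828557491302), 86.68700408935547)
rnd circ [ 0.6167 -0.2077] 0.0397 cent [ 0.6165 -0.2079] rect 
sq tip (array([0.4778, 0.0344, 0.0677]), array([0.4742, 0.0345, 0.068 ])) rd tip (array([ 0.6163, -0.2092,  0.0701]), array([ 0.6166, -0.2092,  0.0701]))
[[-9.625e-01  2.713e-01 -4.000e-04]
 [ 2.713e-01  9.625e-01 -1.800e-03]
 [-1.000e-04 -1.800e-03 -1.000e+00]]
```

carry_out(motion="0 -20 -20 0 -0.137; 0 -30 -35 0 -0.137; 0 -40 -40 0 0; 0 -40 -40 0 0; 0 -40 -40 0 0; 0 -40 -40 0 0; 0 -30 -45 0 0; 0 -20 -40 0 0", newtons=40)

```text
clock: 1.15
tcp_pos: [0.4331, 0.3387, 0.2311]
orientation: [0.004, 3.141, -0.001]
contact_force: [0.0, 0.1, 1.2]
grip_width: 0.0852
```

carry_out(motion="0 -4 -45 0 0; 0 -4 -55 0 0; 0 -4 -60 0 0; 0 -4 -60 0 0; 0 -4 -60 0 0; 0 -4 -50 0 0; 0 -2 -30 0 0; 0 0 0 0 0")

```text
clock: 2.15
tcp_pos: [0.4571, -0.0215, 0.2313]
orientation: [-0.009, -3.141, 0.001]
contact_force: [1.3, 0.4, -0.3]
grip_width: 0.0854
```

Run:
```python
from bench import r, grab_frame, camera_params
import cv2,pickle
p=camera_params("wrist"); o=r.get_obs(); im=grab_frame("wrist"); cv2.imwrite("pics/w1.png",im[...,::-1]); pickle.dump((p,o),open("w1.pkl","wb")); print(o['tcp_pos'],p)
from h import *
for X in [(.475,.0345,.074),(.475,.0345,.01)]: print(proj(p,X))
```

```text
[ 0.45711678 -0.02149627  0.2312617 ] {'fx': 275.4116931313412, 'fy': 275.4116931313412, 'cx': 254.64039904057657, 'cy': 191.9418114273941, 'eye': array([ 0.39320272, -0.02125842,  0.37418333]), 'attitude': array([2.08829013, 2.07674669, 0.27180367])}
[304.34128506 193.32841116]
[296.08632227 180.945532  ]
```

View pics/w1.png

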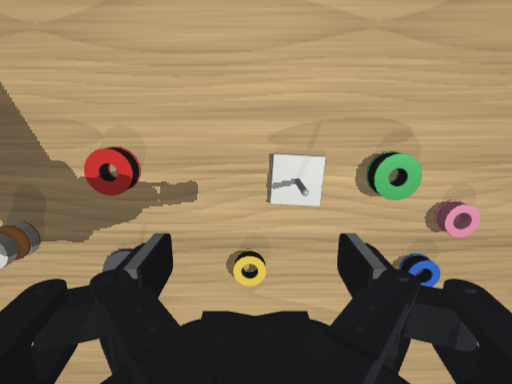

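The wrist view shows the square base at (297,181) with its post tip near (304,192), which agrees with the triangulated spindle. It also shows red at (110,171), green at (395,176), yellow at (250,268), blue at (423,272) and one pink look-alike at (458,219).

```bash
cat > w.py <<'E'
from h import *
ran=dict(red=[(0,130,60),(8,255,255)],green=[(45,90,50),(85,255,255)],blue=[(105,120,50),(130,255,255)],yellow=[(24,130,90),(35,255,255)])
H=dict(red=.028,green=.028,blue=.024,yellow=.024)
def meas(im_rgb,p,zoff={}):
    hsv=cv2.cvtColor(im_rgb,cv2.COLOR_RGB2HSV)
    for k in ran:
        m=cv2.inRange(hsv,*map(np.array,ran[k])); cn,hi=cv2.findContours(m,cv2.RETR_CCOMP,cv2.CHAIN_APPROX_NONE)
        if not cn: continue
        # holes = bore top edge
        i=max(range(len(cn)),key=lambda i:cv2.contourArea(cn[i]))
        z=H[k]+zoff.get(k,0)
        def c(q):
            W=np.array([onplane(p,a,z)[:2] for a in q[:,0]],dtype=np.float32); a,b=cv2.minEnclosingCircle(W); return np.round(a,4),round(b,4)
        hol=[c(cn[j]) for j in range(len(cn)) if hi[0][j][3]==i and cv2.contourArea(cn[j])>10]
        print(k,cn[i][:,0].mean(0).round(),c(cn[i]),"bore",hol)
E
python3 - <<'E'
from w import *; import pickle
p,o=pickle.load(open("w1.pkl","rb")); im=cv2.imread("pics/w1.png")[...,::-1].copy(); meas(im,p)
hsv=cv2.cvtColor(im,cv2.COLOR_RGB2HSV); m=((hsv[...,1]<45)&(hsv[...,2]>130)).astype(np.uint8); m[:,:250]=0;m[:,350:]=0;m[230:]=0;m[:140]=0
cn,_=cv2.findContours(m,0,1); q=max(cn,key=cv2.contourArea); print(cv2.minAreaRect(np.array([onplane(p,a,.01)[:2] for a in q[:,0]],np.float32)))
E
```

```text
red [118. 168.] (array([ 0.4561, -0.2035]), 0.0366) bore [(array([ 0.4554, -0.2019]), 0.0095), (array([ 0.4582, -0.2083]), 0.0125)]
green [397. 176.] (array([0.4654, 0.1616]), 0.0316) bore [(array([0.4666, 0.1622]), 0.0124), (array([0.4633, 0.1548]), 0.0092)]
blue [425. 272.] (array([0.6089, 0.2201]), 0.0252) bore [(array([0.6042, 0.2118]), 0.0053)]
yellow [249. 270.] (array([ 0.602 , -0.0301]), 0.0238) bore [(array([ 0.6019, -0.03  ]), 0.0135)]
((0.4738558828830719, 0.03545279800891876), (0.06920312345027924, 0.07002289593219757), 86.57318878173828)
```

carry_out(motion="0 -1 -50 0 0; 0 0 -50 10 0; 0 0 -50 30 0; 0 0 -36.5 30 0; 0 0 0 40 0; 0 0 0 30 0; 0 0 0 0 0; 0 0 0 0 0")

```text
clock: 3.2
tcp_pos: [0.4592, -0.2049, 0.0921]
orientation: [-0.001, 3.141, 0.0]
contact_force: [-0.6, 0.7, -0.3]
grip_width: 0.0859
```

```bash
cat > snap.py <<'E'
import sys,cv2
from bench import r, grab_frame, camera_params
from w import *
n=sys.argv[1]; cam=sys.argv[2] if len(sys.argv)>2 else "wrist"
o=r.get_obs(); p=camera_params(cam); im=grab_frame(cam); cv2.imwrite(f"pics/{n}.png",im[...,::-1])
print(o['clock'],o['tcp_pos'].round(4),o['contact_force'].round(1),o['grip_width'].round(4)); meas(im,p)
E
python3 snap.py r1
```

```text
Traceback (most recent call last):
  File "snap.py", line 6, in <module>
    print(o['clock'],o['tcp_pos'].round(4),o['contact_force'].round(1),o['grip_width'].round(4)); meas(im,p)
                                                                       ^^^^^^^^^^^^^^^^^^^^^
AttributeError: 'float' object has no attribute 'round'
```

View pics/r1.png

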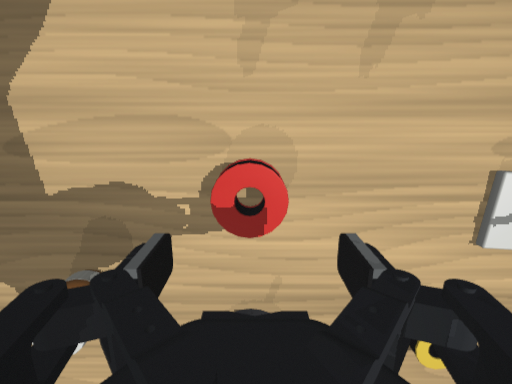

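```bash
sed -i "s/o\['grip_width'\].round(4)/round(o['grip_width'],4)/" snap.py
python3 - <<'E'
from w import *
from bench import camera_params
p=camera_params("wrist"); meas(cv2.imread("pics/r1.png")[...,::-1].copy(),p)
E
```

```text
red [249. 198.] (array([ 0.4567, -0.2089]), 0.0324) bore [(array([ 0.4585, -0.2096]), 0.0126), (array([ 0.432 , -0.2095]), 0.0176)]
yellow [428. 355.] (array([ 0.6104, -0.0385]), 0.0212) bore []
```

carry_out(motion="0 1 -4 30 0; 0 0 0 35 0; 0 0 0 20 0; 0 0 0 5 0; 0 0 0 0 0; 1 0 0 0 0; 1 0 0 0 0; 1 0 0 0 0")

```text
clock: 4.25
tcp_pos: [0.4581, -0.2095, 0.0028]
orientation: [0.001, 3.14, 0.0]
contact_force: [-1.1, 2.1, 11.7]
grip_width: 0.0602
```

carry_out(motion="1 0 0 0 0; 1 0 0 -10 0; 1 0 0 -30 0; 1 0 0 -40 0; 1 0 0 -40 0; 1 -2 30 -10 0; 1 -4 50 0 0; 1 -4 50 0 0")

```text
clock: 5.25
tcp_pos: [0.4674, -0.0784, 0.1322]
orientation: [0.003, 3.14, 0.0]
contact_force: [0.6, 0.0, -1.0]
grip_width: 0.06
```

```bash
python3 snap.py r2
```

```text
5.25 [ 0.4674 -0.0784  0.1322] [ 0.6  0.  -1. ] 0.06
red [255. 251.] (array([ 0.5327, -0.0792]), 0.0711) bore [(array([ 0.5371, -0.0785]), 0.0257), (array([ 0.5221, -0.0786]), 0.0192), (array([ 0.4905, -0.0791]), 0.0456)]
green [499. 190.] (array([0.467 , 0.1578]), 0.0307) bore []
blue [499. 302.] (array([0.5936, 0.186 ]), 0.0193) bore []
yellow [302. 306.] (array([ 0.597 , -0.0303]), 0.0219) bore []
```

View pics/r2.png

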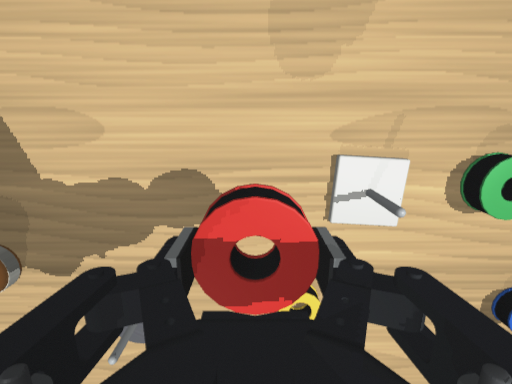

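Run:
```python
from w import *
from bench import camera_params
p=camera_params("wrist"); meas(cv2.imread("pics/r2.png")[...,::-1].copy(),p,dict(red=.1294))
# post tip
print(onplane(p,(402,212),.074),onplane(p,(369,189),.010))
```

```text
red [255. 251.] (array([ 0.4651, -0.0714]), 0.0337) bore [(array([ 0.4673, -0.071 ]), 0.0122), (array([ 0.4601, -0.071 ]), 0.0091), (array([ 0.4452, -0.0714]), 0.0217)]
green [499. 190.] (array([0.4654, 0.1661]), 0.0307) bore []
blue [499. 302.] (array([0.5919, 0.1954]), 0.0193) bore []
yellow [302. 306.] (array([ 0.5966, -0.0213]), 0.0218) bore []
[0.47270944 0.04301134 0.074     ] [0.47073441 0.04333864 0.01      ]
```

```bash
python3 -c "
from bench import r
o=r.get_obs();print(o['tcp_pos'],o['qvel'].round(3))"
```

```text
[ 0.46790862 -0.07069971  0.13164209] [ 0.052  0.021  0.001 -0.017 -0.018  0.003  0.172]
```

carry_out(motion="1 -2 30 0 0; 1 -2 40 0 0; 1 -1 25 0 0; 1 0 15 0 0; 1 0 5 0 0; 1 0 0 0 0; 1 0 0 0 0; 1 0 0 0 0")

```text
clock: 6.3
tcp_pos: [0.4724, 0.0347, 0.1313]
orientation: [-0.004, -3.142, 0.0]
contact_force: [0.5, 0.4, -1.5]
grip_width: 0.0601
```

```bash
python3 snap.py r3
```

```text
6.3 [0.4724 0.0347 0.1313] [ 0.5  0.4 -1.5] 0.0601
red [254. 251.] (array([0.5371, 0.0339]), 0.0707) bore [(array([0.5419, 0.0343]), 0.0254), (array([0.5265, 0.0344]), 0.0191), (array([0.4951, 0.0339]), 0.0455)]
green [380. 176.] (array([0.4648, 0.1568]), 0.036) bore [(array([0.4665, 0.1617]), 0.0122), (array([0.4635, 0.1553]), 0.0095)]
blue [431. 326.] (array([0.6266, 0.224 ]), 0.0082) bore []
yellow [201. 301.] (array([ 0.5925, -0.0197]), 0.0187) bore [(array([ 0.5947, -0.0267]), 0.0082)]
```

View pics/r3.png

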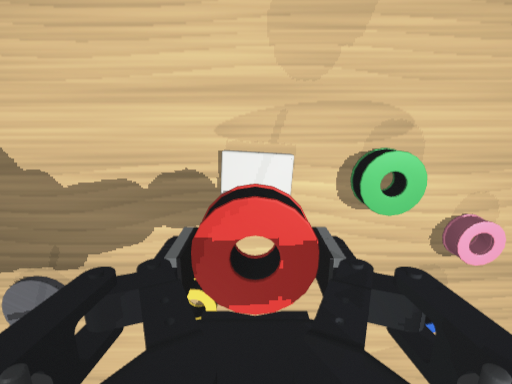

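Red is held level over the square base, with its bore at (255,248). The remaining offset is under 2 mm, so I'm lowering it.

carry_out(motion="1 -2 1 20 0; 1 0 0 30 0; 1 0 0 30 0; 1 0 0 20 0; 1 0 0 10 0; 1 0 0 6 0; 1 0 0 0 0; 1 0 0 0 0")

```text
clock: 7.35
tcp_pos: [0.475, 0.0366, 0.0159]
orientation: [0.001, 3.14, 0.0]
contact_force: [0.3, 0.9, -1.0]
grip_width: 0.0603
```

carry_out(motion="1 0 0 2 0; 1 0 0 0 0; 0 0 0 0 0; 0 0 0 0 0; 0 0 0 0 0; 0 0 0 -15 0; 0 0 0 -40 0; 0 0 0 -45 0")

```text
clock: 8.35
tcp_pos: [0.474, 0.0363, 0.1149]
orientation: [-0.002, -3.141, 0.001]
contact_force: [1.2, 1.3, 0.4]
grip_width: 0.0857
```

```bash
python3 snap.py r4
```

```text
8.35 [0.474  0.0363 0.1149] [1.2 1.3 0.4] 0.0857
red [255. 196.] (array([0.4759, 0.0364]), 0.0336) bore [(array([0.4796, 0.0365]), 0.0158), (array([0.4477, 0.0336]), 0.0149)]
green [387. 178.] (array([0.4649, 0.1566]), 0.0363) bore [(array([0.4634, 0.1551]), 0.0088), (array([0.4665, 0.1618]), 0.0123)]
blue [426. 342.] (array([0.6318, 0.2126]), 0.0051) bore []
yellow [187. 309.] (array([ 0.592 , -0.0299]), 0.021) bore [(array([ 0.5944, -0.027 ]), 0.0073)]
```

View pics/r4.png

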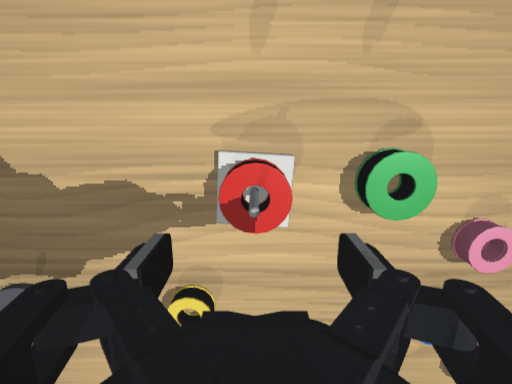

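The picture shows the red reel seated on the square base with the post through its bore, at (255,195). Blue is next.

carry_out(motion="0 -20 25 -20 0; 0 -35 45 0 0; 0 -35 45 0 0; 0 -30 45 0 0; 0 -17 23 10 0; 0 0 0 10 0; 0 0 0 0 0; 0 0 0 0 0")

```text
clock: 9.4
tcp_pos: [0.6114, 0.2179, 0.1139]
orientation: [0.004, 3.142, -0.001]
contact_force: [-0.7, -0.1, -0.1]
grip_width: 0.0853
```

```bash
python3 snap.py b1
```

```text
9.4 [0.6114 0.2179 0.1139] [-0.7 -0.1 -0.1] 0.0853
red [19. 28.] (array([0.4838, 0.0425]), 0.0267) bore []
green [180.  20.] (array([0.4739, 0.163 ]), 0.0325) bore [(array([0.4836, 0.1734]), 0.025)]
blue [257. 192.] (array([0.6097, 0.2194]), 0.025) bore [(array([0.6112, 0.2189]), 0.0126), (array([0.5874, 0.2156]), 0.0035)]
yellow [ 12. 181.] (array([5.99e-01, 1.00e-04]), 0.0192) bore []
```

View pics/b1.png

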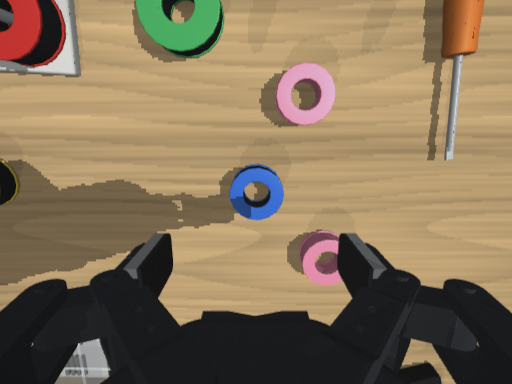

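Blue is centred at (257,192). The pink look-alikes at (306,94) and (325,258) are clear of the fingers' path.

carry_out(motion="0 0 1 30 0; 0 0 0 35 0; 0 0 0 30 0; 0 0 0 15 0; 0 0 0 3 0; 0 0 0 0 0; 1 0 0 0 0; 1 0 0 0 0")

```text
clock: 10.45
tcp_pos: [0.6121, 0.2207, 0.0011]
orientation: [0.001, 3.14, 0.001]
contact_force: [0.8, -0.2, -0.2]
grip_width: 0.0517
```

carry_out(motion="1 0 0 0 0; 1 0 0 0 0; 1 0 0 -10 0; 1 0 0 -30 0; 1 0 0 -40 0; 1 0 0 -40 0; 1 0 0 -10 0; 1 0 0 0 0")

```text
clock: 11.45
tcp_pos: [0.6116, 0.2206, 0.1308]
orientation: [0.001, 3.141, 0.001]
contact_force: [0.3, -0.5, -0.9]
grip_width: 0.0454
```

```bash
python3 snap.py b2
```

```text
11.45 [0.6116 0.2206 0.1308] [ 0.3 -0.5 -0.9] 0.0454
red [24. 27.] (array([0.4795, 0.0364]), 0.0306) bore []
green [182.  22.] (array([0.4717, 0.1631]), 0.0329) bore [(array([0.4833, 0.1741]), 0.0247)]
blue [255. 248.] (array([0.673 , 0.2215]), 0.055) bore [(array([0.6785, 0.2204]), 0.025), (array([0.6657, 0.2209]), 0.0209), (array([0.6433, 0.2194]), 0.0364)]
yellow [  4. 184.] (array([ 0.6058, -0.016 ]), 0.0187) bore []
```

View pics/b2.png

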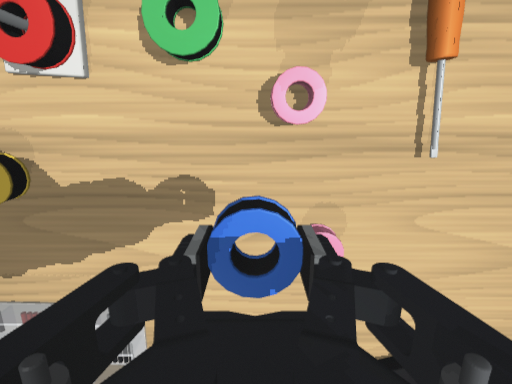

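Blue is held level, with its bore at (255,246). I'm carrying it to the square spindle.

carry_out(motion="1 20 -25 0 0; 1 35 -45 0 0; 1 35 -45 0 0; 1 30 -45 0 0; 1 17 -25 0 0; 1 0 0 0 0; 1 0 0 0 0; 1 0 0 0 0")

```text
clock: 12.5
tcp_pos: [0.4749, 0.0365, 0.1299]
orientation: [0.001, -3.141, 0.0]
contact_force: [0.6, 0.2, -0.7]
grip_width: 0.0457
```

```bash
python3 snap.py b3
```

```text
12.5 [0.4749 0.0365 0.1299] [ 0.6  0.2 -0.7] 0.0457
red [255. 182.] (array([0.4746, 0.0367]), 0.0326) bore [(array([0.4452, 0.0305]), 0.0046), (array([0.4447, 0.0407]), 0.0068)]
green [388. 179.] (array([0.4642, 0.1572]), 0.0358) bore [(array([0.4663, 0.1614]), 0.0123), (array([0.4588, 0.1449]), 0.0263)]
blue [255. 247.] (array([0.5357, 0.0359]), 0.0549) bore [(array([0.5415, 0.0365]), 0.025), (array([0.529 , 0.0368]), 0.0208), (array([0.5055, 0.0358]), 0.0357)]
yellow [207. 303.] (array([ 0.5959, -0.0121]), 0.0124) bore []
```

View pics/b3.png

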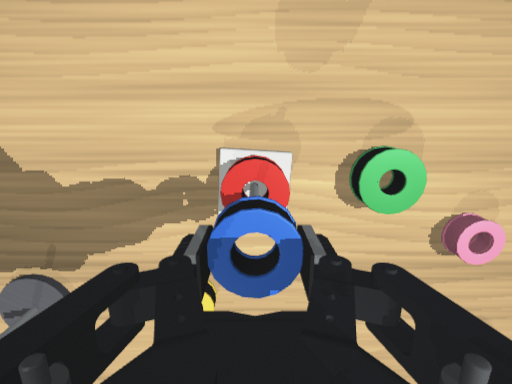

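Blue lines up with the post (column 255 for both), so I'm lowering it.

carry_out(motion="1 0 -1 20 0; 1 0 0 30 0; 1 0 0 25 0; 1 0 0 10 0; 1 0 0 4 0; 1 0 0 0 0; 1 0 0 0 0; 1 0 0 0 0")

```text
clock: 13.55
tcp_pos: [0.4748, 0.0346, 0.0419]
orientation: [0.001, 3.141, 0.001]
contact_force: [-0.7, -0.8, -1.4]
grip_width: 0.0457
```

carry_out(motion="1 0 0 2 0; 1 0 0 0 0; 0 0 0 0 0; 0 0 0 0 0; 0 0 0 0 0; 0 0 0 -15 0; 0 0 0 -40 0; 0 0 0 -45 0")

```text
clock: 14.55
tcp_pos: [0.474, 0.0342, 0.1409]
orientation: [-0.002, -3.141, 0.001]
contact_force: [1.0, 1.0, 0.4]
grip_width: 0.0855
```

```bash
python3 snap.py b4;python3 snap.py b4s side
python3 - <<'E'
import cv2
a=cv2.imread('pics/b4.png');b=cv2.imread('pics/b4s.png')[150:300,150:350]
cv2.imwrite('pics/b4c.png',cv2.hconcat([cv2.resize(a,(400,300)),cv2.resize(b,(400,300),interpolation=2)]))
E
```

```text
14.55 [0.474  0.0342 0.1409] [1.  1.  0.4] 0.0855
red [259. 177.] (array([0.4749, 0.037 ]), 0.0326) bore []
green [389. 179.] (array([0.4659, 0.1615]), 0.0313) bore [(array([0.4663, 0.1615]), 0.0124)]
blue [255. 195.] (array([0.4827, 0.0346]), 0.0293) bore [(array([0.4847, 0.0347]), 0.0147), (array([0.4574, 0.0364]), 0.0107)]
yellow [196. 301.] (array([ 0.6025, -0.0294]), 0.0245) bore [(array([ 0.6024, -0.0299]), 0.0125), (array([ 0.5946, -0.0273]), 0.009)]
14.6 [0.4774 0.0343 0.1461] [ 2.6 -0.5  3.7] 0.0854
red [267.  87.] (array([0.779 , 0.6653]), 0.0537) bore []
green [381. 368.] (array([ 0.7661, -0.4937]), 0.0658) bore []
blue [201. 189.] (array([0.4698, 0.0743]), 0.0277) bore [(array([0.4712, 0.0795]), 0.0179)]
yellow [252. 209.] (array([ 0.6029, -0.0341]), 0.0244) bore [(array([ 0.6025, -0.0336]), 0.0134)]
```

View pics/b4c.png

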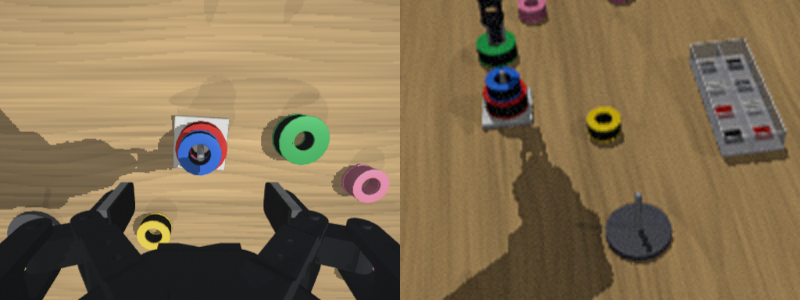

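Both views show the square stack complete: blue on red with the post through both, wrist view at (200,150) and side view at (503,85). Green is next.

carry_out(motion="0 2 25 0 0; 0 4 45 0 0; 0 2 40 0 0; 0 0 17 20 0; 0 0 0 20 0; 0 0 0 0 0; 0 0 0 0 0; 0 0 0 0 0")

```text
clock: 15.65
tcp_pos: [0.4672, 0.1614, 0.1002]
orientation: [0.002, 3.14, 0.001]
contact_force: [0.2, -0.4, 0.7]
grip_width: 0.0854
```

```bash
python3 snap.py g1
```

```text
15.65 [0.4672 0.1614 0.1002] [ 0.2 -0.4  0.7] 0.0854
red [107. 204.] (array([0.4776, 0.0315]), 0.0324) bore []
green [255. 196.] (array([0.4649, 0.1617]), 0.0324) bore [(array([0.4664, 0.162 ]), 0.0126), (array([0.4382, 0.1585]), 0.0144)]
blue [ 75. 222.] (array([0.4888, 0.0092]), 0.0294) bore [(array([0.4886, 0.0078]), 0.0155)]
yellow [ 77. 345.] (array([ 0.6143, -0.0103]), 0.0028) bore []
```

View pics/g1.png

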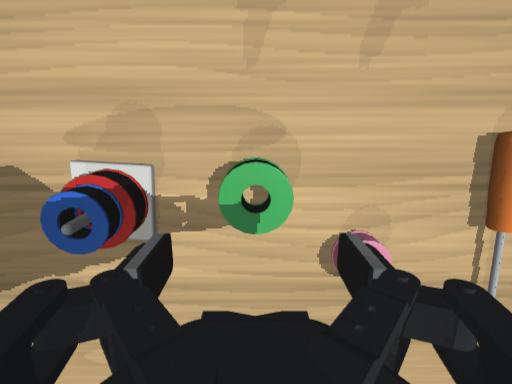

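Green is centred at (255,197) and the completed stack is clear to the left. Grasping green now.

carry_out(motion="0 0 0 30 0; 0 0 0 35 0; 0 0 0 20 0; 0 0 0 10 0; 0 0 0 2 0; 0 0 0 0 0; 1 0 0 0 0; 1 0 0 0 0")

```text
clock: 16.7
tcp_pos: [0.467, 0.162, 0.0035]
orientation: [0.001, 3.141, 0.002]
contact_force: [-2.0, 0.1, 10.3]
grip_width: 0.0605
```

carry_out(motion="1 0 0 0 0; 1 0 0 0 0; 1 0 0 -10 0; 1 0 0 -30 0; 1 0 0 -40 0; 1 0 0 -50 0; 1 0 0 -30 0; 1 -10 0 -10 0")

```text
clock: 17.7
tcp_pos: [0.4771, 0.162, 0.1743]
orientation: [0.0, 3.139, 0.003]
contact_force: [0.4, 1.0, -2.0]
grip_width: 0.0604
```

carry_out(motion="1 -15 -30 0 0; 1 -20 -50 0 0; 1 -22 -60 0 0; 1 -22 -60 0 0; 1 -22 -60 0 0; 1 -18 -55 0 0; 1 -14 -40 0 0; 1 -6.5 -15.5 0 0")

```text
clock: 18.7
tcp_pos: [0.6138, -0.2089, 0.1709]
orientation: [-0.007, -3.14, 0.002]
contact_force: [-0.2, 0.9, -1.5]
grip_width: 0.0599
```

carry_out(motion="1 0 0 20 0; 1 0 0 20 0; 1 0 0 0 0; 1 0 0 0 0; 1 0 0 0 0; 1 0 0 0 0; 1 0 0 0 0; 1 0 0 0 0")

```text
clock: 19.7
tcp_pos: [0.6143, -0.2052, 0.1324]
orientation: [0.001, 3.141, 0.0]
contact_force: [0.1, 0.4, -1.3]
grip_width: 0.0604
```

```bash
python3 snap.py g2
python3 - <<'E'
from h import *
from bench import camera_params
p=camera_params("wrist"); print(proj(p,(.6165,-.2085,.074)),proj(p,(.6165,-.2085,.01)))
E
```

```text
19.7 [ 0.6143 -0.2052  0.1324] [ 0.1  0.4 -1.3] 0.0604
red [506.  33.] (array([0.4843, 0.0016]), 0.0194) bore []
green [255. 249.] (array([ 0.6768, -0.2046]), 0.0702) bore [(array([ 0.6823, -0.2054]), 0.0254), (array([ 0.6674, -0.2054]), 0.0192), (array([ 0.6344, -0.2059]), 0.0446)]
yellow [442. 176.] (array([ 0.6029, -0.0308]), 0.0242) bore [(array([ 0.603 , -0.0311]), 0.0125)]
[250.40375372 207.72988449] [251.31859628 187.56469201]
```

View pics/g2.png

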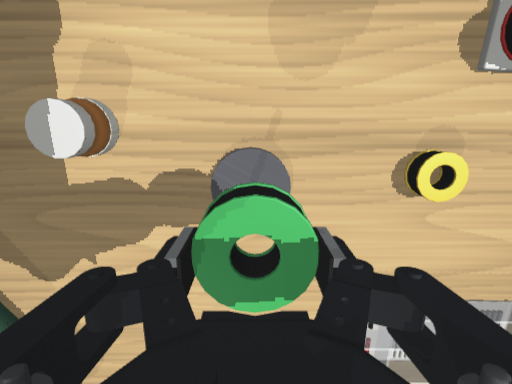

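The round base spans columns 211–291, centre 251, which confirms y = -0.208. Green sits 3 mm to the right, so I'm correcting that and lowering.

carry_out(motion="1 -2 -3 20 0; 1 0 0 20 0; 1 0 0 30 0; 1 0 0 25 0; 1 0 0 14 0; 1 0 0 6 0; 1 0 0 0 0; 1 0 0 0 0")

```text
clock: 20.75
tcp_pos: [0.6169, -0.2084, 0.0181]
orientation: [0.001, 3.14, -0.001]
contact_force: [-0.8, -0.9, -0.6]
grip_width: 0.0605
```

carry_out(motion="1 0 0 3.5 0; 1 0 0 0 0; 0 0 0 0 0; 0 0 0 0 0; 0 0 0 0 0; 0 0 0 -15 0; 0 0 0 -40 0; 0 0 0 -45 0")

```text
clock: 21.75
tcp_pos: [0.616, -0.2082, 0.1154]
orientation: [-0.002, -3.141, 0.0]
contact_force: [0.7, -0.8, 0.1]
grip_width: 0.0853
```

```bash
python3 snap.py g4
```

```text
21.75 [ 0.616  -0.2082  0.1154] [ 0.7 -0.8  0.1] 0.0853
red [412. 339.] (array([ 0.7669, -0.0496]), 0.0001) bore []
green [255. 195.] (array([ 0.6168, -0.2089]), 0.0339) bore [(array([ 0.6217, -0.2084]), 0.0161), (array([ 0.5889, -0.2109]), 0.0149)]
yellow [458. 178.] (array([ 0.6029, -0.0308]), 0.0241) bore [(array([ 0.6031, -0.0308]), 0.0127)]
```

View pics/g4.png

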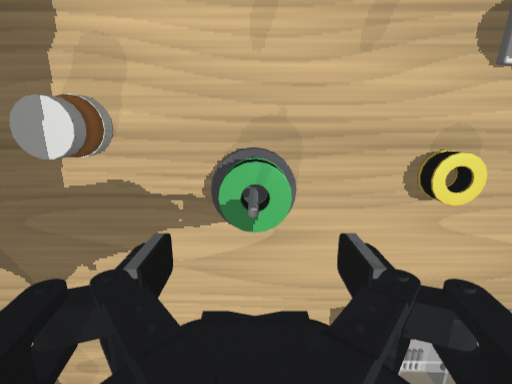

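Green is seated on the round spindle with the post in its bore, at (255,195). Yellow at (460,178) is next.

carry_out(motion="0 3 25 -10 0; 0 4 45 0 0; 0 4 50 0 0; 0 2 40 5 0; 0 0 17 15 0; 0 0 0 10 0; 0 0 0 0 0; 0 0 0 0 0")

```text
clock: 22.8
tcp_pos: [0.6035, -0.0335, 0.094]
orientation: [0.006, 3.141, -0.002]
contact_force: [0.1, -0.0, -0.3]
grip_width: 0.0852
```

```bash
python3 snap.py y1
```

```text
22.8 [ 0.6035 -0.0335  0.094 ] [ 0.1 -0.  -0.3] 0.0852
red [350.  41.] (array([0.4796, 0.0372]), 0.034) bore [(array([0.4853, 0.025 ]), 0.0264)]
green [ 30. 221.] (array([ 0.6192, -0.2161]), 0.0329) bore []
blue [362.  24.] (array([0.4692, 0.0461]), 0.0316) bore []
yellow [259. 190.] (array([ 0.601, -0.03 ]), 0.0252) bore [(array([ 0.6028, -0.0307]), 0.013)]
```

View pics/y1.png

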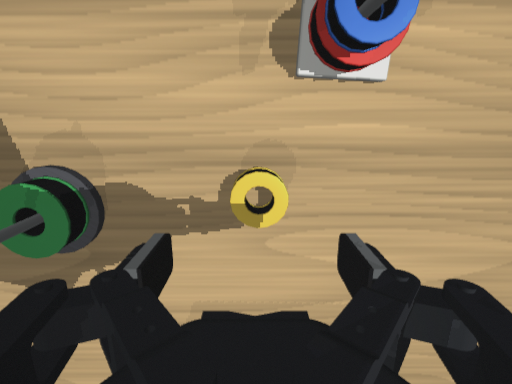

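Yellow is at (259,197), about 2–3 mm to the right of the jaw centre. I'll correct that and grasp.

carry_out(motion="0 0 2 30 0; 0 0 0 35 0; 0 0 0 20 0; 0 0 0 6 0; 0 0 0 2 0; 0 0 0 0 0; 1 0 0 0 0; 1 0 0 0 0")

```text
clock: 23.85
tcp_pos: [0.6038, -0.029, 0.0013]
orientation: [0.001, 3.141, 0.0]
contact_force: [-0.0, 0.2, 0.9]
grip_width: 0.0516
```

carry_out(motion="1 0 0 0 0; 1 0 0 0 0; 1 0 0 -10 0; 1 0 0 -30 0; 1 0 0 -40 0; 1 0 0 -40 0; 1 0 0 -15 0; 1 0 0 0 0")

```text
clock: 24.85
tcp_pos: [0.6038, -0.029, 0.1365]
orientation: [0.001, 3.14, 0.001]
contact_force: [0.6, -0.7, -1.2]
grip_width: 0.0452
```

```bash
python3 snap.py y2
```

```text
24.85 [ 0.6038 -0.029   0.1365] [ 0.6 -0.7 -1.2] 0.0452
red [320.  51.] (array([0.4765, 0.0369]), 0.0334) bore []
green [ 59. 203.] (array([ 0.6185, -0.2148]), 0.0327) bore []
blue [342.  27.] (array([0.4669, 0.0438]), 0.0309) bore [(array([0.4768, 0.0314]), 0.0218), (array([0.4633, 0.0452]), 0.0145)]
yellow [257. 235.] (array([ 0.6676, -0.0279]), 0.056) bore [(array([0.6598, 0.0107]), 0.0021), (array([ 0.6731, -0.0292]), 0.0263)]
```

View pics/y2.png

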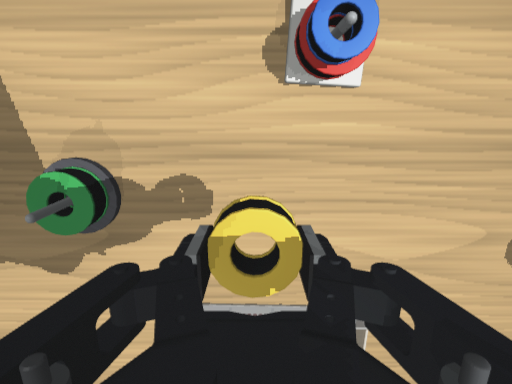

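Yellow is held level, with its bore at (255,246). I'm carrying it to the round spindle.

carry_out(motion="1 -3 -25 0 0; 1 -4 -45 0 0; 1 -4 -50 0 0; 1 -2 -40 0 0; 1 0 -19.5 0 0; 1 0 0 0 0; 1 0 0 0 0; 1 0 0 0 0")

```text
clock: 25.9
tcp_pos: [0.6167, -0.2062, 0.1355]
orientation: [0.003, -3.141, -0.002]
contact_force: [0.1, 1.4, -0.1]
grip_width: 0.0454
```

```bash
python3 snap.py y3
```

```text
25.9 [ 0.6167 -0.2062  0.1355] [ 0.1  1.4 -0.1] 0.0454
red [505.  32.] (array([0.484 , 0.0029]), 0.0208) bore []
green [252. 181.] (array([ 0.6162, -0.2082]), 0.0329) bore [(array([ 0.586 , -0.2067]), 0.0083)]
yellow [255. 248.] (array([ 0.6796, -0.2044]), 0.0559) bore [(array([ 0.6853, -0.2062]), 0.0261), (array([ 0.6495, -0.2067]), 0.0375)]
```

View pics/y3.png

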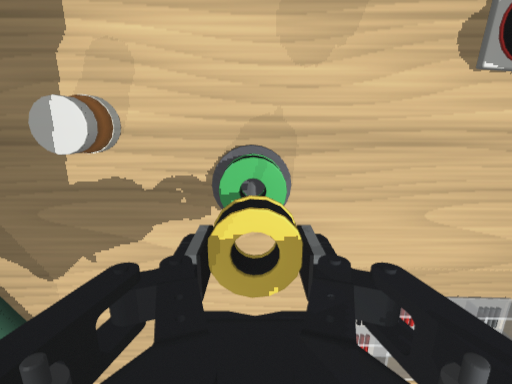

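The post is at column 251 and yellow at 255, so I'm shifting 2 mm and lowering.

carry_out(motion="1 0 -2 20 0; 1 0 0 30 0; 1 0 0 25 0; 1 0 0 12 0; 1 0 0 6 0; 1 0 0 0 0; 1 0 0 0 0; 1 0 0 0 0")

```text
clock: 26.95
tcp_pos: [0.6168, -0.2108, 0.0436]
orientation: [0.001, 3.14, -0.0]
contact_force: [-0.9, 0.4, -0.9]
grip_width: 0.0451
```

carry_out(motion="1 0 2 3.5 0; 1 0 0 0 0; 0 0 0 0 0; 0 0 0 0 0; 0 0 0 0 0; 0 0 0 -15 0; 0 0 0 -40 0; 0 0 0 -45 0")

```text
clock: 27.95
tcp_pos: [0.616, -0.2086, 0.1409]
orientation: [-0.002, -3.141, -0.0]
contact_force: [0.3, -0.2, 0.4]
grip_width: 0.0856
```

carry_out(motion="0 0 30 -30 0; 0 10 50 0 0; 0 10 50 0 0; 0 0 50 0 0; 0 0 50 0 0; 0 0 50 0 0; 0 0 40 0 0; 0 0 0 0 0")

```text
clock: 28.95
tcp_pos: [0.5964, 0.1163, 0.17]
orientation: [-0.009, 3.141, 0.003]
contact_force: [0.1, -0.7, 0.4]
grip_width: 0.0856
```

```bash
python3 snap.py f1;python3 snap.py fs side;python3 snap.py ft top
python3 - <<'E'
import cv2
a=cv2.imread('pics/ft.png')[130:290,80:430];b=cv2.imread('pics/fs.png')[120:345,150:350]
cv2.imwrite('pics/fc.png',cv2.hconcat([cv2.resize(a,(440,450)),cv2.resize(b,(360,450),interpolation=2)]))
E
```

```text
28.95 [0.5964 0.1163 0.17  ] [ 0.1 -0.7  0.4] 0.0856
red [185.  63.] (array([0.475 , 0.0369]), 0.0335) bore []
blue [159.  46.] (array([0.4677, 0.0251]), 0.0305) bore [(array([0.4771, 0.0378]), 0.0216), (array([0.4662, 0.023 ]), 0.0145)]
29.0 [0.5966 0.1132 0.1701] [-0.4 -0.3 -0. ] 0.085
red [267.  87.] (array([0.7802, 0.6654]), 0.0579) bore []
green [382. 368.] (array([ 0.7667, -0.4927]), 0.065) bore []
blue [201. 189.] (array([0.4713, 0.0727]), 0.0258) bore [(array([0.4694, 0.0796]), 0.0178)]
yellow [268. 250.] (array([ 0.6212, -0.1814]), 0.0255) bore [(array([ 0.6207, -0.178 ]), 0.016)]
29.05 [0.5967 0.1112 0.1701] [ 0.2 -0.5  0.5] 0.0854
red [235. 244.] (array([0.4858, 0.0445]), 0.0246) bore []
green [478. 141.] (array([ 0.7587, -0.5446]), 0.0849) bore [(array([ 0.7914, -0.4759]), 0.0089)]
blue [241. 253.] (array([0.4713, 0.035 ]), 0.0227) bore [(array([0.4721, 0.0354]), 0.0154)]
yellow [345. 193.] (array([ 0.6177, -0.2168]), 0.0255) bore [(array([ 0.6179, -0.214 ]), 0.0148)]
```

View pics/fc.png

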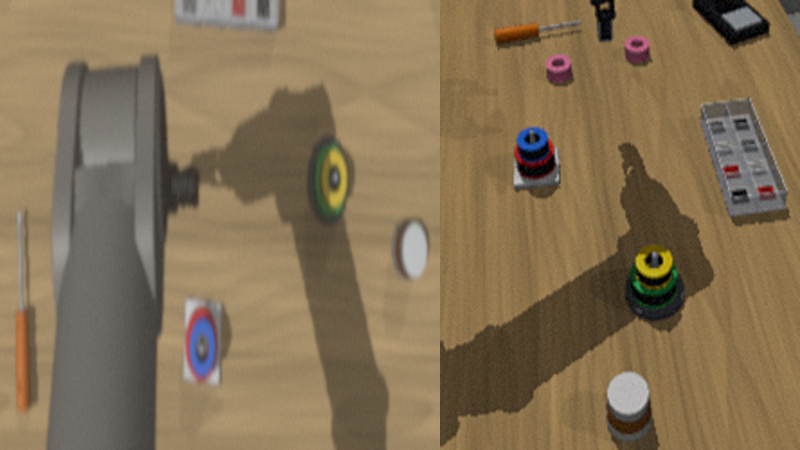

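View pics/f1.png

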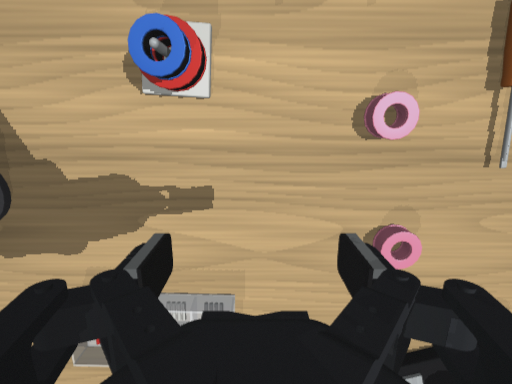

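The side view shows both stacks: blue on red at (535,155) and yellow on green at (655,275). The posts show in both views, and the jar, box, screwdriver and pinks look undisturbed. One last check before handing in: the heights of the top rims, by triangulating across the two views.

Run:
```python
from h import *
from w import ran
from bench import camera_params,r
T=camera_params("top");S=camera_params("side")
for k in ("blue","yellow"):
    for z in (.054,.062,.070):
        o=[]
        for n,p in(("ft",T),("fs",S)):
            hsv=cv2.cvtColor(cv2.imread(f"pics/{n}.png"),cv2.COLOR_BGR2HSV); m=cv2.inRange(hsv,*map(np.array,ran[k]))
            cn,hi=cv2.findContours(m,cv2.RETR_CCOMP,cv2.CHAIN_APPROX_NONE); i=max(range(len(cn)),key=lambda i:cv2.contourArea(cn[i]))
            a,b=cv2.minEnclosingCircle(np.array([onplane(p,q,z)[:2] for q in cn[i][:,0]],np.float32)); o+= [np.round(a,4),round(b,4)]
        print(k,z,o)
print(r.hand_in())
```

```text
blue 0.054 [array([0.4743, 0.0345]), 0.022, array([0.4732, 0.0378]), 0.0247]
blue 0.062 [array([0.4751, 0.0343]), 0.0218, array([0.4737, 0.0285]), 0.0244]
blue 0.07 [array([0.4758, 0.0342]), 0.0216, array([0.4742, 0.0192]), 0.0241]
yellow 0.054 [array([ 0.6162, -0.2096]), 0.0247, array([ 0.6166, -0.2052]), 0.0244]
yellow 0.062 [array([ 0.6158, -0.2077]), 0.0245, array([ 0.6154, -0.2116]), 0.0241]
yellow 0.07 [array([ 0.6153, -0.2057]), 0.0243, array([ 0.6142, -0.2179]), 0.0238]
the job is handed in; nothing more can be done
None
```

I put all four reels away and handed the job in at about 29 s: red with blue on top on the square spindle, and green with yellow on top on the round one. I placed them in the order red, blue, green, yellow, letting each go on its seat; the forces read after each move peaked at about 12 N.

**Final pictures:** Both stacks look flat, with the posts showing through the top bores. The jar, box, screwdriver and pink look-alikes look undisturbed, though I judged that by eye and did not measure it. The gripper was open and clear of everything.

**Top rims:** With the top rim at the seated height of 62 mm, both upper reels come out within about 1 mm of their posts in the top view.

**Disagreement:** The side camera differed from the top camera by 4–6 mm in y throughout. At 62 mm it put blue at y = 0.0285 against 0.0343 from the top view, and yellow at -0.2116 against -0.2077. I took this as a camera calibration offset, because the wrist camera agreed with the top view. Because of that offset, the two-camera check confirms the seated height only to within about 5 mm.

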